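# Raise the counter's telescopic display mast and hold it up

## Robot

A 7-joint arm with a two-finger parallel gripper is mounted at the origin on the work surface. World frame = base frame: x ahead of the robot, y to its left, z up, the work surface at z = 0. Lengths are in m, angles in degrees, forces in N, time in s.
With the tool pointing down it reaches from about 0.4 to 0.925 m from the base axis. Payload 4.1 kg.
Tool frame: the origin (TCP) lies at the very end of the fingers, on their centre line; the grasp point (between the pads) lies 19 mm behind it; z points along the fingers, y is the line along which they close (so a half turn about z gives the same grasp; the last joint's range is limited). The gripper opens to 85 mm and grips with 20 to 120 N. Pads are 22 mm wide; open, the fingers measure 114 mm over their backs; the gripper's body (76 mm by 85 mm) begins 54 mm behind the grasp point. The pads swing forward as they close: fully open they stand 13 mm farther back than shut.
Start: joints at [-74.656, 22.827, 2.584, 88.041, -1.071, 69.15, -2.905], TCP at [0.233, 0.607, 0.231] pointing down, gripper open.
Joint ranges: [-161.44, 161.44], [-28.35, 127.94], [-78.24, 83.42], [0, 140.83], [-78.03, 258.03], [13.02, 114.36], [-168.23, 168.23]. Speed limits (degrees/s): [147.25, 147.25, 180, 180, 180, 180, 180].

## Interface

Orientations are given as a 3x3 rotation matrix whose columns are the frame's x, y, z axes.
In Python, from plant import arm gives the robot as it stands.
- The arm moves only by the tool arm_command, never from a script. Its arguments are lists of equal length, an entry for each row: "delta_rot": the turn, a rotation vector about the tool's x, y, z in rad, a list of three; "linear": the shift along the tool's x, y, z in m, a list of three; "claw": the finger opening in m, from 0 to 0.0854. A call has 1 to 5 rows; each row shifts and turns the commanded pose from where the row before left it, along the tool's axes as they then stand; what a row does not reach is not made up. A row lasts 1/12 s, in which the tool goes at most 41.7 mm and 7.16 degrees, less where a joint would pass 70% of its speed; a pose out of reach is approached as far as the arm can. A call is refused whole if a number of a shift passes 0.0417 or a number of a turn 0.125, either way. A call with a gripper value outside its range is refused whole. The fingers move at their own pace and stop on an object; "force" is the grip in N (left out, the last holds). Time passes only in rows, so rows that do not move let the fingers close. It gives the time, the measured TCP pose, the force, the opening and the grip force at its end, in the units of the state.
- arm.observe(): the state, without advancing time (a new reading comes with each control period).
- arm.camera(name): name is "scene" or "top"; returns the picture (480x640x3 uint8, red, green, blue); there is no depth.
- arm.camera_model(name): a dict with "fx", "fy", "cx", "cy" (pixels), "pose" (4x4, takes a point from camera to world coordinates). Camera axes: x right, y up, looking along -z (the intrinsics and any distortion apply to the point x, -y, -z); pixel columns grow to the right and rows downward; lengths in m; the calibration is good to about 2 mm. A picture is of the moment at which its call begins. camera_model takes no time and is no camera call.
- arm.close_job(): hands the job in; it is judged then, once.
Trained networks look in the newest picture that a camera, given by its name, has taken for a name from the list of things; names that differ only in an ending like _2 or _b are one class to them, and where a whole thing is asked for, a point or a joint stands for the part that bears it (a point fixed in the world has none). Each returns a list of dicts, best first, with "conf" (0 to 1); they miss things now and then, are a little off and sometimes report something else, mostly with a low value. They report only what shows in the picture. A call takes as long as a camera call. They do not tell look-alikes from the thing itself.
- arm.trace(query, camera): "mask" (480x640 bool, what is visible of it).
- arm.place_of(query, camera): "centre" ([x, y, z] in m, in world coordinates, good to about 4 mm: a listed point, or the origin of a listed thing).
The state is a dict: "time_s": time; "joint_pos": joint angles; "qd": joint speeds; "joint_efforts": joint torques, N m; "position": TCP position; "tool_rot": TCP orientation; "wrist_force": force on the tool from outside, world axes, zero at the start; "moment": the same for the moment, N m; "width": finger opening in m; "finger_force": force on a finger pad.
Only numpy, scipy, OpenCV 4.12 (cv2) and the standard library are available. Lean on these libraries where they do the work, as an engineer would, in place of code of your own. Each camera call takes 0.05 s, during which the arm holds its last target. There are 200 camera calls.

## Task

We are opening the shop: lift the clay lid off the pot by its knob and set it flat on the round wooden board without dropping it. Then take the grip block of the telescopic mast that stands inside the pot by pinching it across its push button, so that the squeeze presses the button and frees the catch, pull the mast straight up past its first stop to its second stop, fully extended, and finish still holding it up there. Leave the basket, the jar and the bottle where they are.

Things in the scene. Friction and masses are not known exactly. Their poses are not given: they have to be found in the camera images.
- pot: Open terracotta pot fixed to the counter, 140 mm high, outer diameter 194 mm at the belly (70 mm up) and 188 mm at the rim, mouth 172 mm across inside. Origin: centre of its underside, on the counter; z up. The mast stands on its axis. Its y axis points, from the mast's axis, to the side of the grip on which the push button is; the grip's long side lies along its x axis.
- lid: Loose terracotta lid, a disc 190 mm across, with a shallow ring 8 mm deep underneath that sits inside the pot's mouth and a knob in the middle; 0.3 to 0.55 kg. Origin: centre of the lower edge of that ring (on the pot it is 132 mm above the counter, as the disc rests on the rim); z up through the knob. The disc is from 8 to 18 mm above the origin, the knob from 18 to 57 mm.
- knob (a point): Middle of the lid's knob, 40 mm above the lid's origin, the height to grip. The knob is an upright cylinder 28 mm across, with a 34 mm wide, 4 mm thick button at its top.
- board: Round wooden board fixed to the counter, 220 mm across and 12 mm high, nothing on it. Origin: centre of its underside; z up.
- mast_grip (a point): Centre of the mast's grip, a white plastic block 60 mm long (x axis), 30 mm wide (y axis), 34 mm high (z axis, up), which carries a thin steel hanging hook at either end of x, reaching 62 mm from the centre. At the start it is inside the pot under the lid, its centre 117 mm above the counter (23 mm below the rim). Axes as the pot's. To press the button and lift at once, the fingers come from above and close along y, one on the button, the other on the plain face opposite.
- button_face (a point): Middle of the outer face of the black push button, a bar 28 mm long (x) and 16 mm high on the +y face of the grip, 1 mm above the height of the grip's centre, standing 6 mm out from that face. Pressed, it moves towards -y, into the grip.
- button (a joint): Push button of the grip: 0 out, 0.005 m fully pressed (3.2 N; springs out again). Unless it is pressed by 4 mm or more a catch holds the mast down. The catch matters only at the bottom of the travel.
- upper_section (a joint): Upper section of the mast, with the grip, sliding upward out of the lower section: 0 down, 0.07 m at its stop (the first stop). It takes about 2 N to raise and sinks again by its own weight when let go.
- lower_section (a joint): Lower section of the mast, sliding upward out of the fixed tube: 0 down, 0.07 m at its stop (the second stop). It is drawn up by the upper section once that is at its own stop, against a spring: some 7 N in all. It sinks when let go. Fully extended the grip has risen 140 mm in all.
- basket: Bystander: green plastic tray 150 by 180 mm, 55 mm high, with packets that stand up to about 75 mm, 0.9 kg, loose. Origin: centre of its underside.
- jar: Bystander: amber glass jar 66 mm across, 95 mm high, loose. Origin: centre of its underside.
- bottle: Bystander: small amber bottle 56 mm across, 160 mm high, loose. Origin: centre of its underside.
Things that resemble listed ones, but are neither listed nor needed, are in the scene too. Several things have the shape of the pot; the one meant has the colours described above. There is more than one size of the lid; the job needs the larger.

How it is judged:
By the outcome, as a careful person would: the job done as asked, in the order asked, and still so for the second after the job is handed in, while the arm keeps its last pose, push and grip.
It also fails if it takes over 58 s, if anything falls off the work surface, if the arm or the gripper's body presses on something with over 40 N, if the wrist force passes 120 N, or if a joint passes its speed limit or range.

## Working session

There is one attempt and no reset: what is moved stays moved. The work goes in short steps, Python scripts to look and compute and a tool call to move; the robot and the scene stay as the last step left them, time stands still between calls to the robot, and variables do not carry over. Pictures are saved under pics/ and viewed, at most 10 in all, crops included, and the job is handed in when it is done.

Besides the shell and the picture viewer there is one more tool, called by a JSON object that holds its "api" and its "payload". arm_command: Moves the arm, as the interface text tells. Its arguments: {"type":"object","properties":{"delta_rot":{"type":"array"},"linear":{"type":"array"},"claw":{"type":"array"},"force":{"type":"number"}},"required":["delta_rot","linear","claw"]}

```bash
mkdir -p pics; python3 - <<'E'
from plant import arm
import cv2,numpy as np
for c in("scene","top"):
    cv2.imwrite(f"pics/{c}0.png",arm.camera(c)[:,:,::-1])
    m=arm.camera_model(c);print(c,m["fx"],m["fy"],m["cx"],m["cy"],{k:v for k,v in m.items() if k not in("fx","fy","cx","cy")})
    for q in("pot","lid","knob","board","basket","jar","bottle"):
        print(q,[(np.round(d["centre"],3).tolist(),round(d["conf"],2)) for d in arm.place_of(q,c)])
s=arm.observe();print(s["time_s"],s["position"],np.round(s["tool_rot"],3),s["width"])
E
```

```text
scene 491.41231041980285 491.41231041980285 306.0273478873366 239.61889571810525 {'pose': array([[-8.60025777e-03, -6.69159926e-01,  7.43068657e-01,
         1.28412414e+00],
       [ 9.99933037e-01, -8.25604217e-07,  1.15724561e-02,
        -1.07704780e-01],
       [-7.74321040e-03,  7.43118425e-01,  6.69115124e-01,
         8.13604554e-01],
       [ 0.00000000e+00,  0.00000000e+00,  0.00000000e+00,
         1.00000000e+00]])}
pot [([0.463, -0.26, 0.002], 0.77), ([0.503, 0.3, 0.002], 0.63), ([0.445, -0.555, 0.002], 0.55), ([0.752, -0.136, -0.005], 0.17)]
lid [([0.464, -0.261, 0.129], 0.88), ([0.228, -0.273, -0.001], 0.71)]
knob [([0.467, -0.257, 0.173], 0.61), ([0.227, -0.275, 0.034], 0.54)]
board [([0.5, 0.3, 0.003], 0.59)]
basket [([0.546, 0.026, 0.0], 0.56), ([0.752, -0.136, -0.003], 0.17)]
jar [([0.756, 0.142, 0.002], 0.6), ([0.465, -0.258, 0.174], 0.5)]
bottle [([0.751, -0.136, -0.004], 0.67), ([0.463, -0.258, 0.003], 0.39)]
top 435.4014373278552 435.4014373278552 314.8962209135219 232.50761558556084 {'pose': array([[ 0.00266   ,  0.98631098, -0.16487441,  0.35233245],
       [-0.99954706,  0.00756484,  0.02912817, -0.10055003],
       [ 0.02997668,  0.16472225,  0.98588436,  1.10557771],
       [ 0.        ,  0.        ,  0.        ,  1.        ]])}
pot [([0.441, -0.555, 0.004], 0.73)]
lid [([0.462, -0.261, 0.128], 0.91), ([0.223, -0.275, -0.003], 0.65)]
knob [([0.225, -0.276, 0.03], 0.82), ([0.462, -0.259, 0.171], 0.8), ([0.748, -0.129, 0.0], 0.18)]
board [([0.501, 0.302, 0.001], 0.58)]
basket [([0.543, 0.032, -0.001], 0.61)]
jar [([0.752, 0.139, -0.005], 0.81)]
bottle [([0.748, -0.136, 0.002], 0.57)]
0.8 [0.23306563 0.606796   0.23137382] [[-0.934  0.359  0.   ]
 [ 0.359  0.934  0.   ]
 [-0.     0.    -1.   ]] 0.08552266061129728
```

View pics/scene0.png

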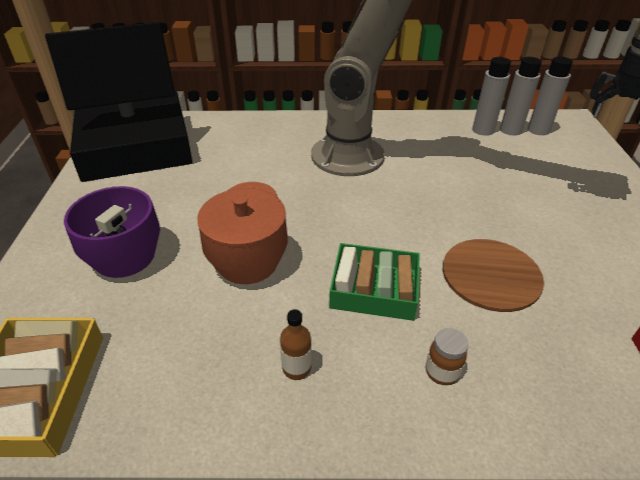

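View pics/top0.png

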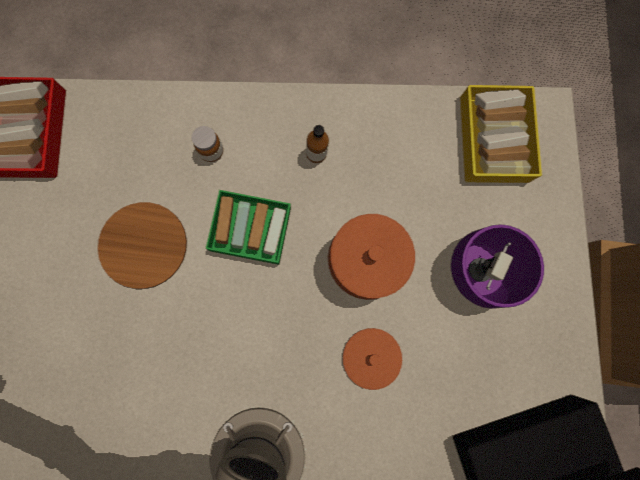

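The terracotta lidded pot shows at scene pixel (243,235) and top pixel (372,256). The purple pot is a decoy, as is the small lid at top pixel (372,358). The board is at scene pixel (493,273) and top pixel (142,245). First I turn the tool so that tool x is world y and tool y is world x, then travel.

{"api": "arm_command", "payload": {"delta_rot": [[0,0,0.1204],[0,0,0.1204],[0,0,0.1204],[0,0,0.1204],[0,0,0.1204]], "linear": [[0,0,0],[0,0,0],[0,0,0],[0,0,0],[0,0,0]], "claw": [0.0854,0.0854,0.0854,0.0854,0.0854], "force": 40}}

```text
time_s: 1.22
position: [0.2331, 0.6068, 0.2314]
tool_rot: [[-0.561, 0.828, 0.0], [0.828, 0.561, 0.0], [0.0, 0.0, -1.0]]
wrist_force: [1.0, 0.1, 0.2]
width: 0.0852
finger_force: 0.0
```

{"api": "arm_command", "payload": {"delta_rot": [[0,0,0.1204],[0,0,0.1204],[0,0,0.1204],[0,0,0.1204],[0,0,0.1204]], "linear": [[0,0,0],[0,0,0],[0,0,0],[0,0,0],[0,0,0]], "claw": [0.0854,0.0854,0.0854,0.0854,0.0854]}}

```text
time_s: 1.63
position: [0.233, 0.6068, 0.2314]
tool_rot: [[0.006, 1.0, 0.0], [1.0, -0.006, 0.0], [0.0, -0.0, -1.0]]
wrist_force: [0.3, -0.9, -0.1]
width: 0.0854
finger_force: 0.0
```

{"api": "arm_command", "payload": {"delta_rot": [[0,0,0],[0,0,0],[0,0,0],[0,0,0],[0,0,0]], "linear": [[-0.0307,0.0267,0],[-0.0307,0.0267,0],[-0.0307,0.0267,0],[-0.0307,0.0267,0],[-0.0307,0.0267,0]], "claw": [0.0854,0.0854,0.0854,0.0854,0.0854]}}

```text
time_s: 2.05
position: [0.3676, 0.4518, 0.2316]
tool_rot: [[-0.001, 1.0, 0.0], [1.0, 0.001, 0.001], [0.001, 0.0, -1.0]]
wrist_force: [0.3, -0.3, 1.5]
width: 0.0851
finger_force: 0.0
```

{"api": "arm_command", "payload": {"delta_rot": [[0,0,0],[0,0,0],[0,0,0],[0,0,0],[0,0,0]], "linear": [[-0.0307,0.0267,0],[-0.0307,0.0267,0],[-0.0307,0.0267,0],[-0.0307,0.0267,0],[-0.0307,0.0267,0]], "claw": [0.0854,0.0854,0.0854,0.0854,0.0854]}}

```text
time_s: 2.47
position: [0.5011, 0.2983, 0.2317]
tool_rot: [[-0.0, 1.0, 0.0], [1.0, 0.0, 0.001], [0.001, 0.0, -1.0]]
wrist_force: [-0.1, 0.5, -0.3]
width: 0.0853
finger_force: 0.0
```

{"api": "arm_command", "payload": {"delta_rot": [[0,0,0],[0,0,0],[0,0,0],[0,0,0],[0,0,0]], "linear": [[-0.04,-0.0026,0],[-0.04,-0.0026,0],[-0.04,-0.0026,0],[-0.04,-0.0026,0],[-0.04,-0.0026,0]], "claw": [0.0854,0.0854,0.0854,0.0854,0.0854]}}

```text
time_s: 2.88
position: [0.4868, 0.098, 0.2315]
tool_rot: [[-0.0, 1.0, 0.001], [1.0, 0.0, 0.001], [0.001, 0.001, -1.0]]
wrist_force: [0.9, -0.2, -0.8]
width: 0.0855
finger_force: 0.0
```

{"api": "arm_command", "payload": {"delta_rot": [[0,0,0],[0,0,0],[0,0,0],[0,0,0],[0,0,0]], "linear": [[-0.04,-0.0026,0],[-0.04,-0.0026,0],[-0.04,-0.0026,0],[-0.04,-0.0026,0],[-0.04,-0.0026,0]], "claw": [0.0854,0.0854,0.0854,0.0854,0.0854]}}

```text
time_s: 3.3
position: [0.4737, -0.1019, 0.2317]
tool_rot: [[-0.0, 1.0, 0.001], [1.0, 0.0, 0.001], [0.001, 0.001, -1.0]]
wrist_force: [0.5, -0.2, 0.3]
width: 0.0855
finger_force: 0.0
```

{"api": "arm_command", "payload": {"delta_rot": [[0,0,0],[0,0,0],[0,0,0],[0,0,0],[0,0,0]], "linear": [[-0.04,-0.0026,0],[-0.04,-0.0026,0],[-0.04,-0.0026,0],[-0.037,-0.0026,0],[0,0,0]], "claw": [0.0854,0.0854,0.0854,0.0854,0.0854]}}

```text
time_s: 3.72
position: [0.461, -0.2663, 0.2323]
tool_rot: [[0.012, 1.0, 0.001], [1.0, -0.012, -0.007], [-0.007, 0.001, -1.0]]
wrist_force: [-0.6, -0.2, 0.1]
width: 0.0851
finger_force: 0.0
```

{"api": "arm_command", "payload": {"delta_rot": [[0,0,0],[0,0,0],[0,0,0]], "linear": [[0,0,0],[0,0,0.02],[0,0,0]], "claw": [0.0854,0.0854,0.0854]}}

```text
time_s: 3.97
position: [0.4628, -0.2544, 0.2088]
tool_rot: [[-0.002, 1.0, -0.004], [1.0, 0.002, 0.003], [0.003, -0.004, -1.0]]
wrist_force: [-0.3, 1.4, -1.3]
width: 0.0854
finger_force: 0.0
```

```bash
cat > h.py <<'E'
from plant import arm
import cv2,numpy as np
def look(qs,cams=("scene","top"),n=1,save=None):
    for c in cams:
        for i in range(n):
            im=arm.camera(c)
            for q in qs: print(c,q,[(np.round(d["centre"],4).tolist(),round(d["conf"],2)) for d in arm.place_of(q,c) if d["conf"]>.3])
        if save: cv2.imwrite(f"pics/{save}_{c}.png",im[:,:,::-1])
def st():
    s=arm.observe();print(s["time_s"],np.round(s["position"],4),np.round(s["tool_rot"],3).tolist(),s["width"],np.round(s["joint_pos"],1))
E
python3 - <<'E'
from h import *
look(["knob","lid"],n=2);st()
E
```

```text
scene knob [([0.4639, -0.2585, 0.1706], 0.67), ([0.2272, -0.2725, 0.0337], 0.46)]
scene lid [([0.462, -0.263, 0.1306], 0.77), ([0.2272, -0.2755, -0.0001], 0.54)]
scene knob [([0.4646, -0.2584, 0.172], 0.79), ([0.2287, -0.2743, 0.0314], 0.71), ([0.5457, 0.0282, 0.0002], 0.59)]
scene lid [([0.4629, -0.2592, 0.1306], 0.89), ([0.227, -0.2735, 0.0012], 0.56)]
top knob [([0.2273, -0.274, 0.0301], 0.58), ([0.4649, -0.2581, 0.171], 0.56)]
top lid [([0.4635, -0.2591, 0.1264], 0.82), ([0.2229, -0.2731, -0.0016], 0.67)]
top knob [([0.4641, -0.2599, 0.1716], 0.83), ([0.227, -0.2757, 0.0304], 0.67)]
top lid [([0.2202, -0.2779, -0.0046], 0.84), ([0.4637, -0.2603, 0.1302], 0.59), ([0.5416, 0.0307, -0.0013], 0.44)]
4.5667 [ 0.4638 -0.2572  0.2114] [[-0.0, 1.0, 0.0], [1.0, 0.0, 0.0], [0.0, 0.0, -1.0]] 0.08519596299348733 [-13.8  15.4  45.7 106.7 -12.3  62.9  36.5]
```

{"api": "arm_command", "payload": {"delta_rot": [[0,0,0],[0,0,0],[0,0,0],[0,0,0],[0,0,0]], "linear": [[-0.002,0,0.018],[0,0,0.018],[0,0,0.013],[0,0,0.008],[0,0,0]], "claw": [0.0854,0.0854,0.0854,0.0854,0.0854]}}

```text
time_s: 4.98
position: [0.4627, -0.2585, 0.1527]
tool_rot: [[0.0, 1.0, -0.003], [1.0, -0.0, 0.001], [0.001, -0.003, -1.0]]
wrist_force: [-0.2, 0.0, -0.0]
width: 0.0851
finger_force: 0.0
```

{"api": "arm_command", "payload": {"delta_rot": [[0,0,0],[0,0,0],[0,0,0],[0,0,0],[0,0,0]], "linear": [[0,0,0],[0,0,0],[0,0,0],[0,0,0],[0,0,0]], "claw": [0.045,0.03,0.02,0.02,0.02], "force": 60}}

```text
time_s: 5.4
position: [0.464, -0.2594, 0.1553]
tool_rot: [[-0.0, 1.0, 0.001], [1.0, 0.0, 0.0], [0.0, 0.001, -1.0]]
wrist_force: [-2.1, 0.6, 4.6]
width: 0.031
finger_force: 58.8
```

{"api": "arm_command", "payload": {"delta_rot": [[0,0,0],[0,0,0],[0,0,0],[0,0,0],[0,0,0]], "linear": [[0,0,0],[0,0,0],[0,0,0],[0,0,0],[0,0,0]], "claw": [0.015,0.015,0.015,0.015,0.015]}}

```text
time_s: 5.82
position: [0.464, -0.2594, 0.1553]
tool_rot: [[-0.0, 1.0, 0.001], [1.0, 0.0, 0.0], [0.0, 0.001, -1.0]]
wrist_force: [-1.7, 1.7, 5.0]
width: 0.0309
finger_force: 58.7
```

{"api": "arm_command", "payload": {"delta_rot": [[0,0,0],[0,0,0],[0,0,0],[0,0,0],[0,0,0]], "linear": [[0,0,-0.004],[0,0,-0.008],[0,0,-0.008],[0,0,0],[0,0,0]], "claw": [0.015,0.015,0.015,0.015,0.015]}}

```text
time_s: 6.23
position: [0.4641, -0.2593, 0.1748]
tool_rot: [[-0.0, 1.0, 0.001], [1.0, 0.0, -0.0], [-0.0, 0.001, -1.0]]
wrist_force: [-0.1, 1.2, -4.3]
width: 0.031
finger_force: 59.7
```

```bash
python3 - <<'E'
from h import *
look(["lid","knob"],save="lift")
st();s=arm.observe();print(s["wrist_force"],s["moment"])
a=cv2.imread("pics/lift_scene.png")[130:300,160:330];cv2.imwrite("pics/liftc.png",cv2.resize(a,None,fx=3,fy=3))
E
```

```text
scene lid [([0.4642, -0.2617, 0.1492], 0.71)]
scene knob [([0.4663, -0.2572, 0.1935], 0.88)]
top lid [([0.2232, -0.2785, -0.002], 0.68), ([0.4629, -0.2601, 0.1465], 0.62), ([0.5454, 0.0289, -0.001], 0.31)]
top knob [([0.225, -0.276, 0.0342], 0.66)]
6.5333 [ 0.4635 -0.259   0.1739] [[-0.0, 1.0, -0.001], [1.0, 0.0, 0.0], [0.0, -0.001, -1.0]] 0.031057743514831117 [-12.1  18.2  44.6 109.  -14.9  58.7  38.9]
[ 0.17853423  0.06755645 -5.23190986] [ 0.00660229 -0.00606118 -0.00897595]
```

View pics/liftc.png

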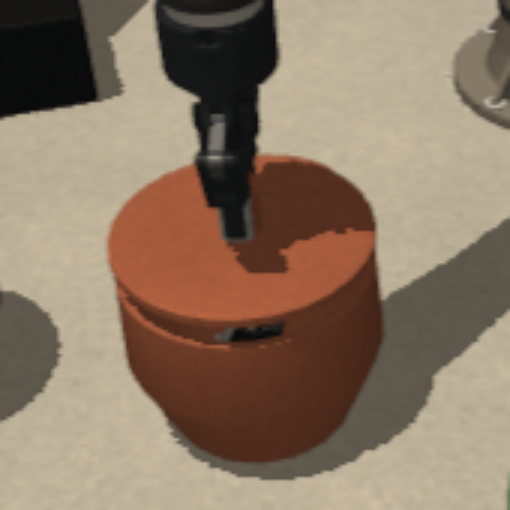

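The lid hangs level from the knob. The gap to the pot shows at crop pixel (250,330), with the mast's hook visible in it. Next I lift further and carry it to the board.

{"api": "arm_command", "payload": {"delta_rot": [[0,0,0],[0,0,0],[0,0,0],[0,0,0],[0,0,0]], "linear": [[0,0,-0.008],[0,0,-0.015],[0,0,-0.015],[0,0,-0.01],[0,0,-0.002]], "claw": [0.015,0.015,0.015,0.015,0.015]}}

```text
time_s: 6.95
position: [0.4649, -0.2601, 0.2266]
tool_rot: [[0.0, 1.0, 0.004], [1.0, -0.0, -0.001], [-0.001, 0.004, -1.0]]
wrist_force: [1.0, -0.4, -5.2]
width: 0.031
finger_force: 60.0
```

{"api": "arm_command", "payload": {"delta_rot": [[0,0,0],[0,0,0],[0,0,0],[0,0,0],[0,0,0]], "linear": [[0.01,0.001,0],[0.02,0.002,0],[0.03,0.002,0],[0.03,0.002,0],[0.03,0.002,0]], "claw": [0.015,0.015,0.015,0.015,0.015]}}

```text
time_s: 7.37
position: [0.4718, -0.1369, 0.2233]
tool_rot: [[0.0, 1.0, -0.002], [1.0, -0.0, 0.001], [0.001, -0.002, -1.0]]
wrist_force: [1.5, -0.4, -4.2]
width: 0.0308
finger_force: 59.9
```

{"api": "arm_command", "payload": {"delta_rot": [[0,0,0],[0,0,0],[0,0,0],[0,0,0],[0,0,0]], "linear": [[0.03,0.002,0],[0.03,0.002,0],[0.03,0.002,0],[0.03,0.002,0],[0.03,0.002,0]], "claw": [0.015,0.015,0.015,0.015,0.015]}}

```text
time_s: 7.78
position: [0.4815, 0.0131, 0.2234]
tool_rot: [[-0.001, 1.0, -0.002], [1.0, 0.001, 0.0], [0.0, -0.002, -1.0]]
wrist_force: [0.3, -0.1, -4.5]
width: 0.0307
finger_force: 59.9
```

{"api": "arm_command", "payload": {"delta_rot": [[0,0,0],[0,0,0],[0,0,0],[0,0,0],[0,0,0]], "linear": [[0.03,0.002,0],[0.03,0.002,0],[0.03,0.002,0],[0.03,0.002,0],[0.03,0.002,0]], "claw": [0.015,0.015,0.015,0.015,0.015]}}

```text
time_s: 8.2
position: [0.4913, 0.1628, 0.2233]
tool_rot: [[-0.001, 1.0, -0.002], [1.0, 0.001, -0.0], [-0.0, -0.002, -1.0]]
wrist_force: [0.5, -0.8, -4.3]
width: 0.0305
finger_force: 59.9
```

{"api": "arm_command", "payload": {"delta_rot": [[0,0,0],[0,0,0],[0,0,0],[0,0,0],[0,0,0]], "linear": [[0.03,0.002,0],[0.03,0.002,0],[0.03,0.002,0],[0.025,0.002,0],[0.015,0,0]], "claw": [0.015,0.015,0.015,0.015,0.015]}}

```text
time_s: 8.62
position: [0.4988, 0.2954, 0.2229]
tool_rot: [[-0.005, 1.0, -0.002], [1.0, 0.005, 0.001], [0.001, -0.002, -1.0]]
wrist_force: [0.5, 0.7, -4.8]
width: 0.0305
finger_force: 59.9
```

```bash
python3 - <<'E'
from h import *
look(["lid","board"],save="overboard")
st();s=arm.observe();print(s["wrist_force"],s["moment"])
E
```

```text
scene lid [([0.2275, -0.2725, 0.0006], 0.73), ([0.4997, 0.2952, 0.1938], 0.66)]
scene board [([0.503, 0.3005, 0.0012], 0.72), ([0.5004, 0.2942, 0.1958], 0.37)]
top lid [([0.2233, -0.276, -0.0044], 0.95), ([0.4981, 0.2908, 0.196], 0.65)]
top board [([0.498, 0.299, 0.0037], 0.65)]
8.9167 [0.5007 0.2887 0.2239] [[0.002, 1.0, -0.001], [1.0, -0.002, -0.002], [-0.002, -0.001, -1.0]] 0.03071838495213238 [-56.2  17.4  27.3  99.2  -8.6  65.6 -26.5]
[ 0.89764108 -0.57149732 -3.936613  ] [-0.06422545 -0.00467591  0.023619  ]
```

View pics/overboard_top.png

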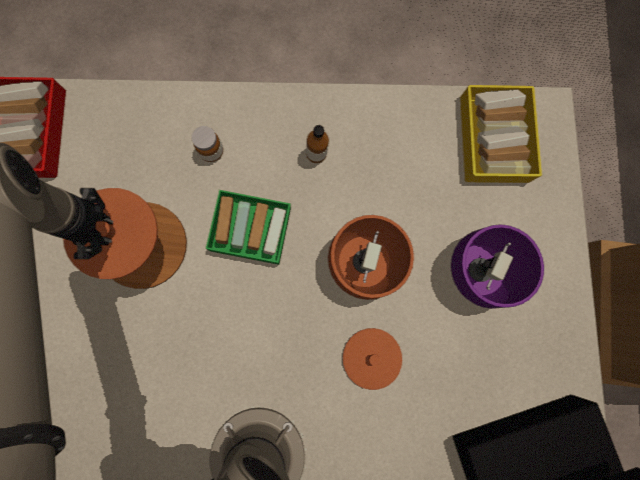

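{"api": "arm_command", "payload": {"delta_rot": [[0,0,0],[0,0,0],[0,0,0],[0,0,0],[0,0,0]], "linear": [[0.004,0,0.01],[0.004,0,0.02],[0.003,0,0.03],[0,0,0.03],[0,0,0.03]], "claw": [0.015,0.015,0.015,0.015,0.015]}}

```text
time_s: 9.33
position: [0.5006, 0.3015, 0.1029]
tool_rot: [[0.001, 1.0, 0.0], [1.0, -0.001, 0.001], [0.001, 0.0, -1.0]]
wrist_force: [0.2, 0.1, -5.1]
width: 0.031
finger_force: 60.0
```

{"api": "arm_command", "payload": {"delta_rot": [[0,0,0],[0,0,0],[0,0,0],[0,0,0],[0,0,0]], "linear": [[0,0,0.026],[0,0,0.02],[0,0,0.01],[0,0,0.005],[0,0,0]], "claw": [0.015,0.015,0.015,0.015,0.015]}}

```text
time_s: 9.75
position: [0.5005, 0.3013, 0.0426]
tool_rot: [[0.001, 1.0, -0.001], [1.0, -0.001, -0.001], [-0.001, -0.001, -1.0]]
wrist_force: [0.8, -0.9, -4.4]
width: 0.0314
finger_force: 59.9
```

{"api": "arm_command", "payload": {"delta_rot": [[0,0,0],[0,0,0],[0,0,0],[0,0,0],[0,0,0]], "linear": [[0,0,0.002],[0,0,0.002],[0,0,0.001],[0,0,0],[0,0,0]], "claw": [0.015,0.015,0.015,0.015,0.015]}}

```text
time_s: 10.17
position: [0.501, 0.3021, 0.0389]
tool_rot: [[-0.0, 1.0, 0.001], [1.0, 0.0, 0.001], [0.001, 0.001, -1.0]]
wrist_force: [-0.0, 0.2, -4.5]
width: 0.0312
finger_force: 60.0
```

{"api": "arm_command", "payload": {"delta_rot": [[0,0,0],[0,0,0],[0,0,0],[0,0,0],[0,0,0]], "linear": [[0,0,0.0015],[0,0,0.001],[0,0,0.001],[0,0,0],[0,0,0]], "claw": [0.015,0.015,0.015,0.015,0.015]}}

```text
time_s: 10.58
position: [0.501, 0.302, 0.0354]
tool_rot: [[0.0, 1.0, 0.0], [1.0, -0.0, 0.001], [0.001, 0.0, -1.0]]
wrist_force: [-0.1, -0.5, 1.6]
width: 0.0308
finger_force: 60.3
```

Contact with the board, so I release and rise.

{"api": "arm_command", "payload": {"delta_rot": [[0,0,0],[0,0,0],[0,0,0],[0,0,0],[0,0,0]], "linear": [[0,0,0],[0,0,0],[0,0,0],[0,0,0],[0,0,0]], "claw": [0.033,0.04,0.06,0.08,0.0854]}}

```text
time_s: 11.0
position: [0.501, 0.302, 0.035]
tool_rot: [[-0.0, 1.0, 0.001], [1.0, 0.0, 0.0], [0.0, 0.001, -1.0]]
wrist_force: [-0.5, 0.3, 0.1]
width: 0.0745
finger_force: 0.0
```

{"api": "arm_command", "payload": {"delta_rot": [[0,0,0],[0,0,0],[0,0,0],[0,0,0],[0,0,0]], "linear": [[0,0,0],[0,0,-0.01],[0,0,-0.02],[0,0,-0.03],[0,0,-0.04]], "claw": [0.0854,0.0854,0.0854,0.0854,0.0854]}}

```text
time_s: 11.42
position: [0.4989, 0.3007, 0.1343]
tool_rot: [[0.0, 1.0, -0.004], [1.0, -0.0, -0.003], [-0.003, -0.004, -1.0]]
wrist_force: [1.0, 0.9, -0.1]
width: 0.0854
finger_force: 0.0
```

{"api": "arm_command", "payload": {"delta_rot": [[0,0,0],[0,0,0],[0,0,0],[0,0,0],[0,0,0]], "linear": [[0,0,-0.04],[0,0,-0.04],[-0.02,0,-0.03],[-0.03,0,0],[-0.04,0,0]], "claw": [0.0854,0.0854,0.0854,0.0854,0.0854]}}

```text
time_s: 11.83
position: [0.5019, 0.2144, 0.2481]
tool_rot: [[-0.005, 1.0, 0.006], [1.0, 0.005, 0.005], [0.005, 0.006, -1.0]]
wrist_force: [-0.7, 0.4, -1.1]
width: 0.0855
finger_force: 0.0
```

```bash
python3 - <<'E'
from h import *
look(["lid","mast_grip","button_face","pot"],n=2,save="open")
st()
a=cv2.imread("pics/open_scene.png")[150:310,160:330]; b=cv2.imread("pics/open_top.png")[205:310,315:430]
cv2.imwrite("pics/openc.png",np.hstack([cv2.resize(a,(400,376),interpolation=2),cv2.resize(b,(400,376),interpolation=2)]))
E
```

```text
scene lid [([0.2281, -0.2774, -0.002], 0.91), ([0.5016, 0.2999, 0.0102], 0.64)]
scene mast_grip [([0.4618, -0.2557, 0.1143], 0.71), ([0.4416, -0.5515, 0.1161], 0.55)]
scene button_face [([0.4662, -0.2378, 0.1165], 0.47), ([0.4529, -0.5381, 0.1172], 0.38)]
scene pot [([0.4662, -0.256, 0.0027], 0.82), ([0.4433, -0.554, 0.002], 0.75), ([0.7505, -0.1366, -0.0011], 0.57)]
scene lid [([0.5026, 0.3008, 0.0093], 0.76), ([0.2307, -0.2747, -0.001], 0.55)]
scene mast_grip [([0.4429, -0.5539, 0.1141], 0.89), ([0.463, -0.2599, 0.1146], 0.74)]
scene button_face [([0.4533, -0.5402, 0.1149], 0.66), ([0.4675, -0.2379, 0.1136], 0.59)]
scene pot [([0.4447, -0.5541, 0.0031], 0.95), ([0.4641, -0.259, -0.0006], 0.73), ([0.7503, -0.1366, -0.0025], 0.55)]
top lid [([0.2233, -0.2759, -0.0016], 0.7), ([0.4993, 0.304, 0.009], 0.69)]
top mast_grip [([0.4391, -0.5574, 0.1211], 0.73), ([0.4624, -0.2579, 0.1184], 0.59)]
top button_face [([0.4712, -0.2365, 0.1204], 0.58), ([0.4506, -0.5356, 0.1155], 0.44)]
top pot [([0.4422, -0.5572, 0.0046], 0.94), ([0.4642, -0.2618, 0.117], 0.69), ([0.4633, -0.2585, -0.0024], 0.67)]
top lid [([0.5002, 0.3001, 0.0067], 0.95), ([0.2218, -0.2752, -0.0015], 0.88), ([0.4653, -0.2602, -0.0051], 0.72)]
top mast_grip [([0.4424, -0.555, 0.1208], 0.79), ([0.4626, -0.2614, 0.1185], 0.76)]
top button_face [([0.4666, -0.2621, -0.0045], 0.62), ([0.4721, -0.2383, 0.1184], 0.5), ([0.4508, -0.5348, 0.1159], 0.43)]
top pot [([0.461, -0.261, -0.0049], 0.72), ([0.442, -0.5562, -0.0009], 0.61)]
12.8333 [0.5007 0.2118 0.2448] [[-0.0, 1.0, 0.0], [1.0, 0.0, 0.0], [0.0, 0.0, -1.0]] 0.08540456098209344 [-52.8  12.6  29.9 102.3  -6.8  66.9 -20.8]
```

View pics/openc.png

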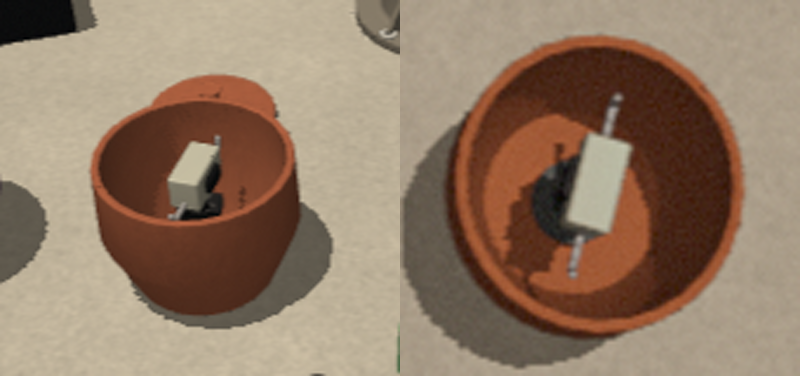

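View pics/open_scene.png

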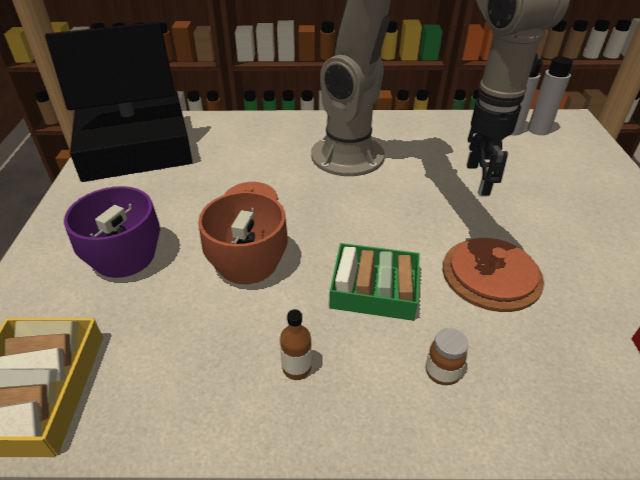

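The crop shows the lid off the pot. In the top half, the hooks are at crop pixels (617,98) and (573,272), and the black button is on the left (+world y) face of the white block. The lid lies flat on the board at scene pixel (492,270). Next I compute the grip axis.

```bash
cat >> h.py <<'E'
def ray(c,u,v,z):
    m=arm.camera_model(c);P=m["pose"];d=P[:3,:3]@np.array([(u-m["cx"])/m["fx"],-(v-m["cy"])/m["fy"],-1]);o=P[:3,3]
    return (o+d*(z-o[2])/d[2])[:2]
E
python3 - <<'E'
from h import *
a,b=ray("top",377.4,232.4,.117),ray("top",364.7,281.0,.117)
print(a,b,(a+b)/2,np.degrees(np.arctan2(*(a-b)[::-1])),np.linalg.norm(a-b))
im=cv2.imread("pics/open_top.png").astype(int)
w=((im.min(2)>110)&(np.ptp(im,2)<50)).astype(np.uint8);m=np.zeros_like(w);m[225:290,345:400]=w[225:290,345:400]
n,l,s,c=cv2.connectedComponentsWithStats(m);k=1+np.argmax(s[1:,4]);print(s[k],c[k])
p=np.argwhere(l==k)[:,::-1];q=np.array([ray("top",u,v,.134) for u,v in p]).astype(np.float32)
r=cv2.minAreaRect(q);print(r,q.mean(0))
E
```

```text
[ 0.51901909 -0.27440329] [ 0.40698599 -0.24309231] [ 0.46300254 -0.2587478 ] -15.614599749052722 0.11632623042416983
[363 235  18  35 343] [371.83381924 254.9941691 ]
((0.4722816050052643, -0.2599588930606842), (0.028879433870315552, 0.07733702659606934), 74.83712005615234) [ 0.46449164 -0.2577366 ]
```

{"api": "arm_command", "payload": {"delta_rot": [[0,0,0],[0,0,0],[0,0,0],[0,0,0],[0,0,0]], "linear": [[-0.03,-0.0031,0],[-0.039,-0.0031,0],[-0.039,-0.0031,0],[-0.039,-0.0031,0],[-0.039,-0.0031,0]], "claw": [0.0854,0.0854,0.0854,0.0854,0.0854]}}

```text
time_s: 13.25
position: [0.4848, 0.0241, 0.2449]
tool_rot: [[-0.0, 1.0, 0.0], [1.0, 0.0, 0.0], [0.0, 0.0, -1.0]]
wrist_force: [0.2, -0.4, 0.3]
width: 0.0853
finger_force: 0.0
```

{"api": "arm_command", "payload": {"delta_rot": [[0,0,0],[0,0,0],[0,0,0],[0,0,0],[0,0,0]], "linear": [[-0.039,-0.0031,0],[-0.039,-0.0031,0],[-0.039,-0.0031,0],[-0.039,-0.0031,0],[-0.039,-0.0031,0]], "claw": [0.0854,0.0854,0.0854,0.0854,0.0854]}}

```text
time_s: 13.67
position: [0.4693, -0.1709, 0.2451]
tool_rot: [[-0.0, 1.0, 0.001], [1.0, 0.0, 0.001], [0.001, 0.001, -1.0]]
wrist_force: [0.7, 0.3, -0.5]
width: 0.0854
finger_force: 0.0
```

{"api": "arm_command", "payload": {"delta_rot": [[0,0,0],[0,0,0],[0,0,0],[0,0,-0.1184],[0,0,-0.1184]], "linear": [[-0.039,-0.0031,0],[-0.03,-0.0031,0],[-0.021,0,0],[0,0,0],[0,0,0]], "claw": [0.0854,0.0854,0.0854,0.0854,0.0854]}}

```text
time_s: 14.08
position: [0.4629, -0.2613, 0.2448]
tool_rot: [[-0.236, 0.972, -0.0], [0.972, 0.236, -0.001], [-0.001, -0.001, -1.0]]
wrist_force: [0.3, -0.3, 0.2]
width: 0.0856
finger_force: 0.0
```

{"api": "arm_command", "payload": {"delta_rot": [[0,0,-0.1184],[0,0,-0.1184],[0,0,-0.1184],[0,0,-0.1184],[0,0,-0.1184]], "linear": [[0,0,0],[0,0,0],[0,0,0],[0,0,0],[0,0,0]], "claw": [0.0854,0.0854,0.0854,0.0854,0.0854]}}

```text
time_s: 14.5
position: [0.4635, -0.2592, 0.2448]
tool_rot: [[-0.741, 0.671, 0.0], [0.671, 0.741, 0.0], [-0.0, 0.0, -1.0]]
wrist_force: [-0.3, -0.3, -0.1]
width: 0.0854
finger_force: 0.0
```

{"api": "arm_command", "payload": {"delta_rot": [[0,0,-0.1184],[0,0,-0.1184],[0,0,-0.1184],[0,0,-0.1184],[0,0,0]], "linear": [[0,0,0],[0,0,0],[0,0,0],[0,0,0],[0,0,0]], "claw": [0.0854,0.0854,0.0854,0.0854,0.0854]}}

```text
time_s: 14.92
position: [0.4635, -0.2592, 0.2448]
tool_rot: [[-0.965, 0.263, 0.0], [0.263, 0.965, 0.0], [-0.0, 0.0, -1.0]]
wrist_force: [0.1, 0.1, 0.2]
width: 0.0854
finger_force: 0.0
```

{"api": "arm_command", "payload": {"delta_rot": [[0,0,0],[0,0,0],[0,0,0],[0,0,0],[0,0,0]], "linear": [[0,0,0],[0,0,0],[0,0,0],[0,0,0],[0,0,0]], "claw": [0.0854,0.0854,0.0854,0.0854,0.0854]}}

```text
time_s: 15.33
position: [0.4636, -0.2591, 0.2447]
tool_rot: [[-0.964, 0.266, -0.0], [0.266, 0.964, 0.0], [0.0, 0.0, -1.0]]
wrist_force: [-0.2, -0.0, -0.2]
width: 0.0851
finger_force: 0.0
```

```bash
python3 - <<'E'
from h import *
s=arm.observe();R=np.array(s["tool_rot"]);y=np.array([np.cos(np.radians(74.6)),np.sin(np.radians(74.6))])
t=np.array([.4632,-.259])+.0005*y
st();print("tool move to target",R.T@(np.r_[t,.098]-s["position"]),"y az",np.degrees(np.arctan2(R[1,1],R[0,1])))
look(["mast_grip","button_face"],n=1)
E
```

```text
15.3333 [ 0.4636 -0.2591  0.2447] [[-0.964, 0.266, -0.0], [0.266, 0.964, 0.0], [0.0, 0.0, -1.0]] 0.08510578687725848 [ -6.5  11.8  36.1 104.   -7.5  66.6 106.7]
tool move to target [0.00039802 0.00050401 0.14674708] y az 74.58933312306236
scene mast_grip [([0.4428, -0.5517, 0.1132], 0.93), ([0.4599, -0.2565, 0.1162], 0.81)]
scene button_face [([0.4662, -0.2396, 0.1188], 0.39), ([0.4535, -0.5385, 0.1176], 0.39)]
top mast_grip [([0.4425, -0.5584, 0.1183], 0.95), ([0.464, -0.2605, 0.1179], 0.68)]
top button_face [([0.4721, -0.2351, 0.1174], 0.51), ([0.4513, -0.5308, 0.1173], 0.41)]
```

{"api": "arm_command", "payload": {"delta_rot": [[0,0,0],[0,0,0],[0,0,0],[0,0,0],[0,0,0]], "linear": [[0,0.0005,0.02],[0,0,0.025],[0,0,0.025],[0,0,0.025],[0,0,0.02]], "claw": [0.0854,0.0854,0.0854,0.0854,0.0854]}}

```text
time_s: 16.05
position: [0.4631, -0.2582, 0.1281]
tool_rot: [[-0.964, 0.265, -0.001], [0.265, 0.964, 0.001], [0.001, 0.0, -1.0]]
wrist_force: [-0.1, -0.1, -0.2]
width: 0.0854
finger_force: 0.0
```

{"api": "arm_command", "payload": {"delta_rot": [[0,0,0],[0,0,0],[0,0,0],[0,0,0],[0,0,0]], "linear": [[0,0,0.015],[0,0,0.01],[0,0,0.006],[0,0,0],[0,0,0]], "claw": [0.0854,0.0854,0.0854,0.0854,0.0854]}}

```text
time_s: 16.47
position: [0.4641, -0.259, 0.0992]
tool_rot: [[-0.964, 0.265, 0.001], [0.265, 0.964, -0.0], [-0.001, -0.0, -1.0]]
wrist_force: [0.4, 0.3, 0.4]
width: 0.0854
finger_force: 0.0
```

{"api": "arm_command", "payload": {"delta_rot": [[0,0,0],[0,0,0],[0,0,0],[0,0,0],[0,0,0]], "linear": [[0,0,0],[0,0,0],[0,0,0],[0,0,0],[0,0,0]], "claw": [0.06,0.045,0.035,0.02,0.02], "force": 50}}

```text
time_s: 16.88
position: [0.464, -0.2592, 0.0996]
tool_rot: [[-0.964, 0.265, 0.001], [0.265, 0.964, -0.001], [-0.001, -0.0, -1.0]]
wrist_force: [-1.5, 1.1, 2.4]
width: 0.0293
finger_force: 50.9
```

{"api": "arm_command", "payload": {"delta_rot": [[0,0,0],[0,0,0],[0,0,0],[0,0,0],[0,0,0]], "linear": [[0,0,0],[0,0,0],[0,0,0],[0,0,0],[0,0,0]], "claw": [0.015,0.015,0.015,0.015,0.015]}}

```text
time_s: 17.3
position: [0.464, -0.2591, 0.0995]
tool_rot: [[-0.964, 0.266, 0.001], [0.266, 0.964, -0.0], [-0.001, 0.0, -1.0]]
wrist_force: [-2.2, -0.3, 6.3]
width: 0.0294
finger_force: 51.2
```

{"api": "arm_command", "payload": {"delta_rot": [[0,0,0],[0,0,0],[0,0,0],[0,0,0],[0,0,0]], "linear": [[0,0,-0.003],[0,0,-0.004],[0,0,-0.005],[0,0,0],[0,0,0]], "claw": [0.015,0.015,0.015,0.015,0.015]}}

```text
time_s: 17.72
position: [0.4639, -0.259, 0.1111]
tool_rot: [[-0.964, 0.265, 0.001], [0.265, 0.964, -0.0], [-0.001, -0.0, -1.0]]
wrist_force: [1.4, -3.7, -0.4]
width: 0.0294
finger_force: 50.5
```

```bash
python3 - <<'E'
from h import *
look(["mast_grip"],save="pull")
st();print(arm.observe()["wrist_force"])
a=cv2.imread("pics/pull_scene.png")[150:310,160:330];b=cv2.imread("pics/pull_top.png")[205:310,315:430]
cv2.imwrite("pics/pullc.png",np.hstack([cv2.resize(a,(400,376),interpolation=2),cv2.resize(b,(400,376),interpolation=2)]))
E
```

```text
scene mast_grip [([0.4413, -0.5548, 0.1176], 0.71), ([0.461, -0.2557, 0.1255], 0.63)]
top mast_grip [([0.439, -0.5559, 0.1211], 0.84)]
17.9167 [ 0.4639 -0.259   0.1108] [[-0.964, 0.265, 0.001], [0.265, 0.964, -0.0], [-0.001, -0.0, -1.0]] 0.029422752112412087 [ -2.6  21.1  33.2 112.3 -14.7  50.7 112.9]
[ 2.06638792 -2.15042734 -1.6086064 ]
```

View pics/pullc.png

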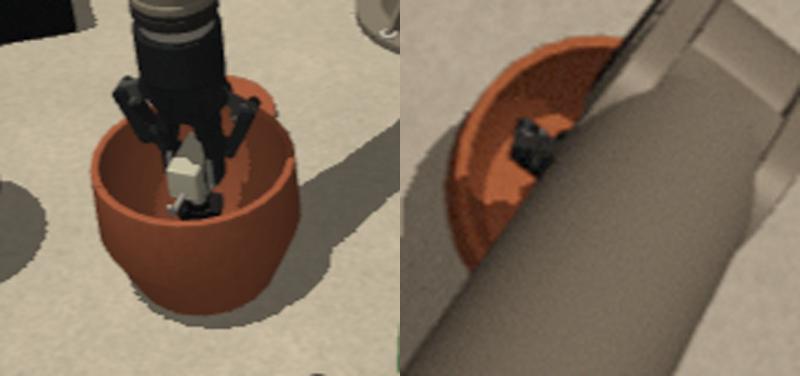

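The grip block, at crop pixel (187,180), moved up with the fingers and the pull is light, so the catch is free. I keep pulling.

{"api": "arm_command", "payload": {"delta_rot": [[0,0,0],[0,0,0],[0,0,0],[0,0,0],[0,0,0]], "linear": [[0,0,-0.008],[0,0,-0.01],[0,0,-0.01],[0,0,-0.01],[0,0,-0.008]], "claw": [0.015,0.015,0.015,0.015,0.015], "force": 70}}

```text
time_s: 18.33
position: [0.4637, -0.2589, 0.1583]
tool_rot: [[-0.964, 0.265, 0.001], [0.265, 0.964, -0.0], [-0.001, 0.0, -1.0]]
wrist_force: [1.7, -2.9, -2.7]
width: 0.029
finger_force: 72.6
```

{"api": "arm_command", "payload": {"delta_rot": [[0,0,0],[0,0,0],[0,0,0],[0,0,0],[0,0,0]], "linear": [[0,0,-0.005],[0,0,-0.005],[0,0,-0.005],[0,0,-0.005],[0,0,-0.005]], "claw": [0.015,0.015,0.015,0.015,0.015]}}

```text
time_s: 18.75
position: [0.4636, -0.2587, 0.1815]
tool_rot: [[-0.964, 0.265, -0.0], [0.265, 0.964, -0.0], [0.0, -0.0, -1.0]]
wrist_force: [3.4, -4.7, -6.7]
width: 0.0291
finger_force: 71.9
```

{"api": "arm_command", "payload": {"delta_rot": [[0,0,0],[0,0,0],[0,0,0],[0,0,0],[0,0,0]], "linear": [[0,0,-0.007],[0,0,-0.007],[0,0,-0.007],[0,0,-0.007],[0,0,-0.007]], "claw": [0.015,0.015,0.015,0.015,0.015]}}

```text
time_s: 19.17
position: [0.4636, -0.2587, 0.2165]
tool_rot: [[-0.964, 0.265, -0.0], [0.265, 0.964, -0.0], [0.0, -0.0, -1.0]]
wrist_force: [3.6, -4.7, -7.1]
width: 0.0291
finger_force: 71.9
```

{"api": "arm_command", "payload": {"delta_rot": [[0,0,0],[0,0,0],[0,0,0],[0,0,0],[0,0,0]], "linear": [[0,0,-0.006],[0,0,-0.006],[0,0,-0.005],[0,0,-0.003],[0,0,0]], "claw": [0.015,0.015,0.015,0.015,0.015]}}

```text
time_s: 19.58
position: [0.4637, -0.2587, 0.2369]
tool_rot: [[-0.964, 0.265, -0.0], [0.265, 0.964, -0.0], [-0.0, -0.0, -1.0]]
wrist_force: [2.5, -4.7, -6.0]
width: 0.0293
finger_force: 72.0
```

{"api": "arm_command", "payload": {"delta_rot": [[0,0,0],[0,0,0],[0,0,0],[0,0,0],[0,0,0]], "linear": [[0,0,-0.0015],[0,0,-0.0015],[0,0,-0.001],[0,0,0],[0,0,0]], "claw": [0.015,0.015,0.015,0.015,0.015]}}

```text
time_s: 20.0
position: [0.4635, -0.2587, 0.2398]
tool_rot: [[-0.964, 0.265, -0.001], [0.265, 0.964, -0.0], [0.001, -0.0, -1.0]]
wrist_force: [4.2, -4.6, -8.6]
width: 0.0294
finger_force: 71.5
```

{"api": "arm_command", "payload": {"delta_rot": [[0,0,0],[0,0,0],[0,0,0],[0,0,0],[0,0,0]], "linear": [[0,0,-0.001],[0,0,-0.001],[0,0,0],[0,0,0],[0,0,0]], "claw": [0.015,0.015,0.015,0.015,0.015]}}

```text
time_s: 20.42
position: [0.4633, -0.2585, 0.2399]
tool_rot: [[-0.964, 0.265, -0.002], [0.265, 0.964, -0.001], [0.002, -0.001, -1.0]]
wrist_force: [7.0, -5.5, -18.8]
width: 0.029
finger_force: 71.0
```

```bash
python3 - <<'E'
from h import *
look(["mast_grip","lid","basket","jar","bottle"],save="end")
st();print(arm.observe()["wrist_force"])
E
```

```text
scene mast_grip [([0.462, -0.2581, 0.2549], 0.73), ([0.441, -0.5521, 0.1169], 0.71)]
scene lid [([0.5018, 0.3002, 0.0094], 0.68), ([0.2295, -0.2731, -0.001], 0.6)]
scene basket [([0.5478, 0.0255, 0.0008], 0.98)]
scene jar [([0.7553, 0.143, -0.0001], 0.84)]
scene bottle [([0.7517, -0.136, -0.0034], 0.63)]
top mast_grip [([0.4402, -0.554, 0.1179], 0.82)]
top lid [([0.501, 0.3003, 0.0069], 0.96)]
top basket [([0.544, 0.0332, 0.0005], 0.68)]
top jar [([0.7526, 0.1387, -0.0045], 0.62)]
top bottle []
21.0167 [ 0.4633 -0.2585  0.2399] [[-0.964, 0.265, -0.002], [0.265, 0.964, -0.001], [0.002, -0.001, -1.0]] 0.029115744167994374 [ -6.6  12.1  36.2 104.4  -7.7  66.1 106.8]
[  5.62388263  -6.1216471  -18.50812668]
```

View pics/end_scene.png

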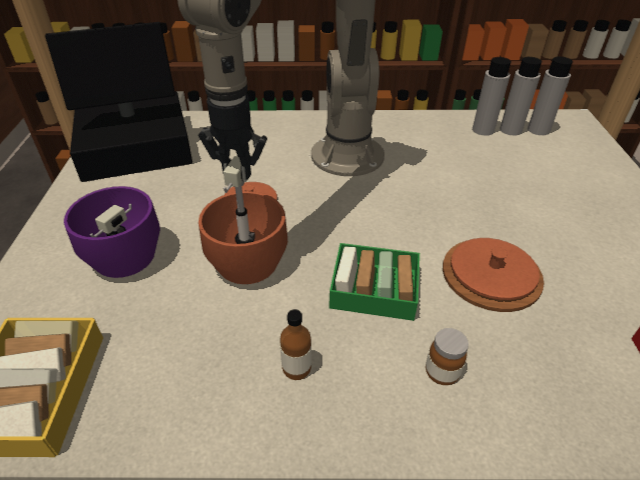

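The mast is fully extended with its grip held at scene pixel (233,175). The lid lies flat on the board at (492,268), and the bystanders have not moved.

```bash
python3 -c "from plant import arm;print(arm.close_job())"
```

```text
the job is handed in; nothing more can be done
None
```

The job is handed in at about 21 s of the 58 s limit: the lid lies flat on the round board, the mast is held at its second stop with its grip about 140 mm up, and the basket, jar and bottle stayed where they were.

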